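# Fetch a lost sample tube from under the bench riser with a trigger reacher

## Task

Take the reacher by its grip and orange trigger and squeeze the trigger so that its jaws close on the glass sample tube that rolled under the white riser, gently: the glass cracks if a jaw presses harder than 7 N. Lift the tube out with the reacher, lay it in the blue spill tray, then let the trigger go and leave the reacher standing on its foot on the worktop. Never touch the tube with the robot's own fingers, and leave the cartons on the riser alone.

Things in the scene. Friction and masses are not known exactly. Their poses are not given: they have to be found in the camera images.
- handle_mid (a point): Middle of the reacher's hand part, 110 mm above the underside of its foot. Axes: x along the shaft toward the jaws, z up. Grey grip post behind (-x), orange trigger post ahead, each 28 mm wide, 12 mm thick, free from 65 to 142 mm above the foot's underside: pinch both together along x. Outer faces: trigger 24 mm ahead of this point, grip 24 to 30 mm behind (hand-span adjuster, not measured).
- jaw_mid (a point): Point between the two jaw pads, 155 mm ahead of handle_mid along x, 12.5 mm above the foot's underside; axes as handle_mid. Pads 34 mm long end 17 mm ahead of here, reach 4 to 21 mm above the foot's underside. Released, the right pad is 12.5 mm from here, the left 9 to 15 mm (pad adjuster, not measured); 48 mm over the outside. Shaft and jaw head behind are 25 to 39 mm high.
- trigger (a joint): Trigger travel toward the grip, m: 0 released, 0.022 end. Spring: 6 N at 0, plus 0.2 N per mm. Each jaw slides inward 0.4 mm per mm. Depending on the pad adjuster both pads meet the tube at 11 to 18 mm; from there each extra newton on the trigger adds about 1.25 N at each pad and the force climbs steeply. Released, jaws spring open. Fingers closing evenly push the reacher forward by half the travel.
- jaw_l: Left (+y) steel jaw with a rubber pad on a stiff adjuster of unknown setting; origin 103 mm ahead of handle_mid, 20 mm to the left when released, 27 mm above the foot's underside. Slides sideways.
- jaw_r: Right (-y) steel jaw with rubber pad; origin 103 mm ahead of handle_mid, 17.5 mm to the right when released, 27 mm above the foot's underside. Slides sideways.
- reacher: The whole reacher, about 340 g; origin at the underside of its foot, below handle_mid; x toward the jaws, z up. Stands by itself on a flat steel foot 115 x 62 x 6 mm on the worktop (z = 0); the grey housing below the two posts reaches 61 mm high.
- tube_mid (a point): Middle of the glass of the lying sample tube (purple cap; glass 13 mm in diameter, 75 mm long; 84 mm long with cap; about 24 to 39 g). z axis along the tube toward the cap, which faces the robot; the bottom is 38 mm from here, the cap's end 46 mm. It can roll. More than 7 N from a jaw cracks it; about 3 N carries it well.
- tube: The same tube; origin at its round bottom end, z axis toward the cap.
- riser: Fixed white bench riser, 150 mm deep (x) and 290 mm wide (y), top at 72 mm, open gap 60 mm high under the board and 262 mm wide between its side panels. Origin on the worktop below its middle; its open front faces -x (toward the robot), the front edge lies 75 mm from the origin.
- spill_tray: Fixed shallow blue tray, 140 x 140 mm, walls 3 mm thick and 10 mm high, floor about 3 mm; origin at the middle of its underside, on the worktop.
- flat_carton: Flat white carton 90 x 125 x 27 mm lying on the left of the riser; to be left alone. Origin under its middle.
- green_carton: Small green carton 95 x 125 x 48 mm lying on the right of the riser; to be left alone. Origin under its middle.

How it is judged:
By the outcome, as a careful person would: the job done as asked, in the order asked, and still so for the second after the job is handed in, with the robot touching nothing.
It also fails if it takes over 72 s, if anything falls off the work surface, if the arm or the gripper's body presses on something with over 40 N, if the wrist force passes 120 N, or if a joint passes its speed limit or range.

## Robot

A 6-joint arm with a two-finger parallel gripper is mounted at the origin on a cart in front of the work surface, level with it; the furniture and walls round the work are solid. World frame = base frame: x ahead of the robot, y to its left, z up, the work surface at z = 0. Lengths are in m, angles in rad, forces in N, time in s.
With the tool pointing down it reaches from about 0.3 to 0.75 m from the base axis. Payload 8.5 kg.
Tool frame: the origin (TCP) lies on the centre line of the jaws, within the pads' length; the fingertips stand 22 mm ahead of it and the grasp point (between the pads) lies 3 mm ahead of it; z points along the fingers, y is the direction in which the jaws open and shut (so a half turn about z gives the same grasp; the last joint's range is limited). The gripper opens to 88 mm and grips with 3 to 60 N. Pads are 18 mm wide; open, the fingers measure 123 mm over their backs; the gripper's body (75 mm by 187 mm) begins 45 mm behind the grasp point.
Start: joints at [1.084, 0.381, 1.297, -0, 1.464, -0.215], TCP at [0.148, 0.53, 0.261] pointing down, gripper open.
Joint ranges: [-3.11, 3.11], [-0.89, 2.33], [0.22, 2.48], [-1.42, 4.56], [0.17, 2.85], [-2.88, 2.88]. Speed limits (rad/s): [2.39, 2.39, 3.14, 3.14, 3.14, 3.14].

## Interface

Orientations are given as a rotation vector (axis times angle).
In Python, from rig import bot gives the robot as it stands. Calls block until the motion is done:
- bot.reach(position, orientation): joint-space move of the TCP to a pose.
- bot.line_to(position, orientation=None, vel=0.15, threshold=None): straight line of the TCP; orientation=None keeps the orientation; vel is the mean speed in m/s. With threshold (N) it stops when the force on the tool has changed by that much, and returns True; else False.
- bot.movej(angles): joint-space move.
- bot.gripper_to(opening, force=None): opening from 0.0 (shut) to 1.0 (fully open); force is the grip in N (None keeps the last); returns when the fingers have stopped.
- bot.pause(seconds).
- bot.solve_ik(position, orientation): joint angles nearest the present ones, or None.
- bot.snapshot(name): name is "scene" or "top" or "wrist"; returns the picture (400x640x3 uint8, red, green, blue); there is no depth.
- bot.camera_params(name): a dict with "intrinsics" (3x3 intrinsics, pixels), "dist_coeffs" ([k1, k2, p1, p2, k3] as OpenCV has them; the pictures are not rectified), "R" (3x3) and "t" (3): a world point X has camera coordinates R X + t. Camera axes: x right, y down, z forward; pixel columns grow to the right and rows downward; lengths in m; the calibration is good to about 2 mm. A picture is of the moment at which its call begins: read the wrist's pose just before it. camera_params takes no time and is no camera call; for the wrist camera it gives the pose at the moment of the call.
A pose or a line that the arm cannot do raises bot.MotionError and nothing moves.
- bot.sign_off(): hands the job in, once; it reports no verdict.
Readings, each from a call of its own:
- bot.get_clock(): time.
- bot.get_q(): joint angles.
- bot.get_joint_velocities(): joint speeds.
- bot.get_joint_torque(): joint torques, N m.
- bot.get_position(): TCP position.
- bot.get_eef_rot(): TCP orientation.
- bot.get_ft_force(): force on the tool from outside, world axes, zero at the start.
- bot.get_torque(): the same for the moment, N m.
- bot.get_gripper_width(): opening from 0.0 (shut) to 1.0 (fully open).
Only numpy, scipy, OpenCV 4.12 (cv2) and the standard library are available. Lean on these libraries where they do the work, as an engineer would, in place of code of your own. Each camera call takes 0.05 s, during which the arm holds its last target.

## Working session

There is one attempt and no reset: what is moved stays moved. The work goes in short steps, each a Python script; the robot and the scene stay as the last script left them, time stands still between calls to the robot, and variables do not carry over. Pictures are saved under pics/ and viewed, and the job is handed in when it is done.

```bash
ls; mkdir -p pics; python3 - <<'E'
from rig import bot
import cv2
print(bot.get_clock(),bot.get_position(),bot.get_eef_rot(),bot.get_gripper_width(),bot.get_ft_force())
for n in ["scene","top","wrist"]:
    p=bot.camera_params(n); print(n,p)
    cv2.imwrite(f"pics/{n}0.png",bot.snapshot(n)[:,:,::-1])
E
```

```text
pics
0.0 [0.14754994 0.52957115 0.26015585] [-4.25597962e-01 -3.11215206e+00  2.14004370e-03] 1.0039628008718369 [-0.04658001  0.17731361  0.90310941]
scene {'intrinsics': array([[484.8389587 ,   0.        , 317.94552499],
       [  0.        , 484.8389587 , 198.95400114],
       [  0.        ,   0.        ,   1.        ]]), 'dist_coeffs': array([0.02669372, 0.        , 0.        , 0.        , 0.        ]), 'R': array([[ 0.844638  , -0.53514078,  0.01452568],
       [-0.20268925, -0.34479213, -0.91653448],
       [ 0.49548331,  0.77119565, -0.39969181]]), 't': array([-0.45042285,  0.20435533,  0.80661503])}
top {'intrinsics': array([[474.14613118,   0.        , 313.23335986],
       [  0.        , 474.14613118, 208.90686771],
       [  0.        ,   0.        ,   1.        ]]), 'dist_coeffs': array([0.02849968, 0.        , 0.        , 0.        , 0.        ]), 'R': array([[ 5.90593389e-03, -9.99981163e-01,  1.67121521e-03],
       [-9.86099277e-01, -6.10144923e-03, -1.66045140e-01],
       [ 1.66052209e-01, -6.67332487e-04, -9.86116737e-01]]), 't': array([0.05219975, 0.58441918, 1.02881842])}
wrist {'intrinsics': array([[280.17665053,   0.        , 320.015227  ],
       [  0.        , 280.17665053, 199.00132939],
       [  0.        ,   0.        ,   1.        ]]), 'dist_coeffs': array([0.00442667, 0.        , 0.        , 0.        , 0.        ]), 'R': array([[ 2.68831397e-01,  9.63186933e-01, -7.82160594e-04],
       [ 9.25070248e-01, -2.57966440e-01,  2.78744240e-01],
       [ 2.68281038e-01, -7.56587569e-02, -9.60365054e-01]]), 't': array([-0.5495776 , -0.03706828,  0.38906556])}
```

View pics/scene0.png

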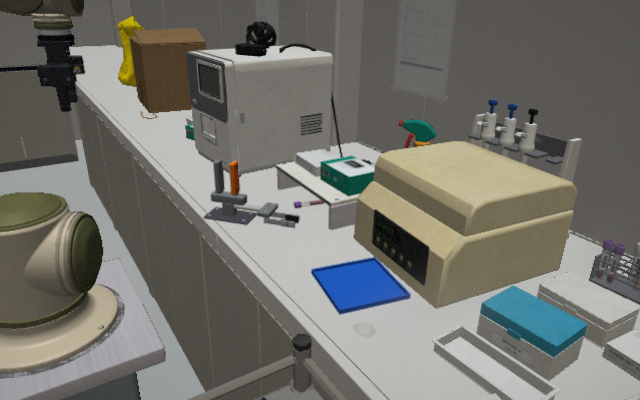

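View pics/top0.png

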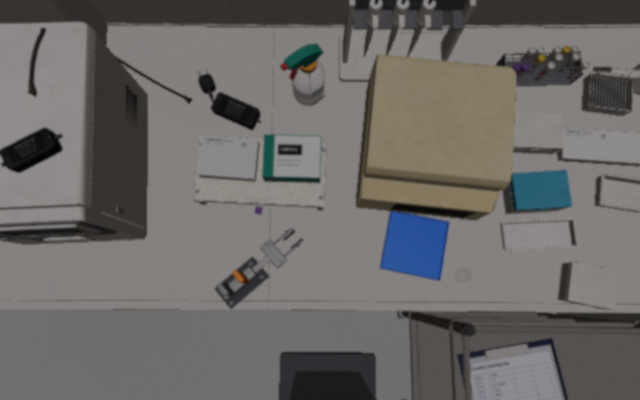

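View pics/wrist0.png

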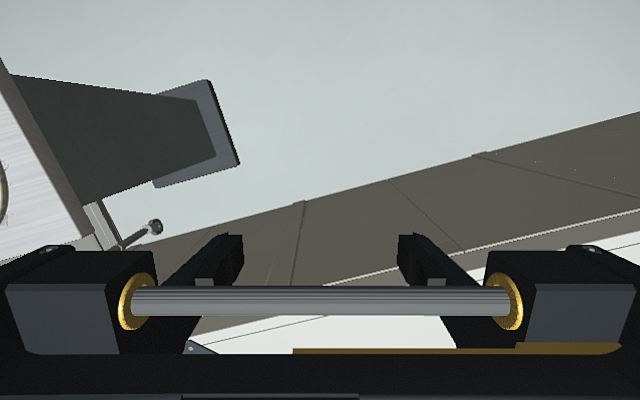

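The scene view shows the reacher at about (235,200), and the tube's cap at (297,204) with glass running right to about (322,204) under the riser. The tray is at (360,283). In the top view only the cap shows, at (259,210), and the reacher is at (240,280), pointing up and to the right. Next I'll enlarge these crops.

```bash
cat > h.py <<'E'
import numpy as np, cv2
from rig import bot
from scipy.spatial.transform import Rotation as R
def ray(cp,uv):
    uv=np.array(uv,float).reshape(-1,1,2)
    n=cv2.undistortPoints(uv,cp["intrinsics"],cp["dist_coeffs"]).reshape(-1,2)
    d=np.c_[n,np.ones(len(n))]@cp["R"]; o=-cp["R"].T@cp["t"]
    return o,d
def onz(cp,uv,z):
    o,d=ray(cp,uv); return o+d*((z-o[2])/d[:,2])[:,None]
def proj(cp,X):
    X=np.array(X,float).reshape(-1,3)
    return cv2.projectPoints(X,cv2.Rodrigues(cp["R"])[0],cp["t"],cp["intrinsics"],cp["dist_coeffs"])[0].reshape(-1,2)
def tri(cps,uvs):
    A=np.zeros((3,3));b=np.zeros(3);rs=[]
    for c,u in zip(cps,uvs):
        o,d=ray(c,u);d=d[0]/np.linalg.norm(d[0]);P=np.eye(3)-np.outer(d,d);A+=P;b+=P@o;rs.append((o,P))
    X=np.linalg.solve(A,b);return X,[np.linalg.norm(P@(X-o)) for o,P in rs]
E
python3 - <<'E'
import cv2
a=cv2.imread("pics/scene0.png")[140:240,190:350];cv2.imwrite("pics/sc.png",cv2.resize(a,None,fx=5,fy=5,interpolation=2))
a=cv2.imread("pics/top0.png")[190:310,200:330];cv2.imwrite("pics/tc.png",cv2.resize(a,None,fx=5,fy=5,interpolation=2))
E
```

```text
(no output)
```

View pics/sc.png

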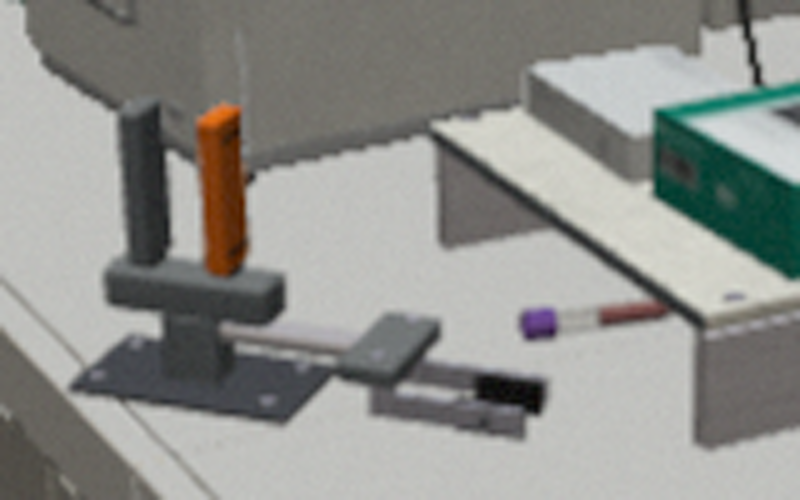

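View pics/tc.png

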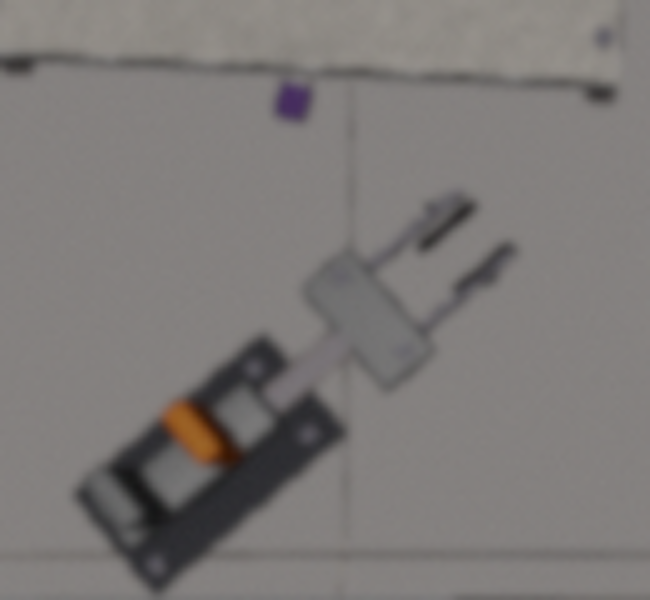

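The crops show the foot's corners, the two posts, and the tube cap and glass clearly. I'll turn these into positions.

```bash
python3 - <<'E'
from h import *
T=bot.camera_params("top");S=bot.camera_params("scene")
t=lambda u,v:(200+u/5-.4,190+v/5-.4); s=lambda u,v:(190+u/5-.4,140+v/5-.4)
np.set_printoptions(precision=4,suppress=True)
f=onz(T,[t(265,335),t(345,430),t(158,592),t(75,490)],.006);print("foot top",f,np.linalg.norm(np.diff(f,axis=0),axis=1))
d=(f[0]+f[1]-f[2]-f[3]);print("yaw",np.degrees(np.arctan2(d[1],d[0])),"c",f.mean(0))
f=onz(S,[s(332,372),s(288,422),s(72,386),s(128,337)],.006);print("foot sc",f)
print("pads top tip L,R",onz(T,[t(465,203),t(508,248)],.021))
print("orange top",onz(T,[t(190,415)],.142),"grip top",onz(T,[t(110,490)],.142))
print("cap top",onz(T,[t(293,103)],.008), "edges", onz(T,[t(283,82),t(313,90),t(275,118),t(304,122)],.008))
print("tube scene cap end,joint,liquid start, edge",onz(S,[s(525,325),s(556,322),s(602,317),s(664,310)],.007))
r=onz(T,[(196,204),(323,207),(325,137),(200,136)],.072);print("riser",r)
tr=onz(T,[(392,211),(447,219),(440,278),(382,268)],.01);print("tray",tr,tr.mean(0))
E
```

```text
foot top [[0.4781 0.1959 0.006 ]
 [0.4346 0.1578 0.006 ]
 [0.3612 0.2413 0.006 ]
 [0.4068 0.281  0.006 ]] [0.0578 0.1112 0.0605]
yaw -49.349919474969745 c [0.4202 0.219  0.006 ]
foot sc [[0.4747 0.1909 0.006 ]
 [0.4333 0.1519 0.006 ]
 [0.3608 0.2401 0.006 ]
 [0.4047 0.2801 0.006 ]]
pads top tip L,R [[0.5385 0.1032 0.021 ]
 [0.5177 0.0831 0.021 ]]
orange top [[0.4367 0.2082 0.142 ]] grip top [[0.4066 0.2393 0.142 ]]
cap top [[0.5871 0.1854 0.008 ]] edges [[0.5971 0.1904 0.008 ]
 [0.5933 0.1762 0.008 ]
 [0.5799 0.1937 0.008 ]
 [0.578  0.18   0.008 ]]
tube scene cap end,joint,liquid start, edge [[0.5827 0.1897 0.007 ]
 [0.5983 0.1849 0.007 ]
 [0.6219 0.1783 0.007 ]
 [0.6543 0.1695 0.007 ]]
riser [[0.5896 0.3163 0.072 ]
 [0.5846 0.034  0.072 ]
 [0.7466 0.0299 0.072 ]
 [0.7469 0.3145 0.072 ]]
tray [[ 0.5868 -0.1296  0.01  ]
 [ 0.5686 -0.2579  0.01  ]
 [ 0.4317 -0.2361  0.01  ]
 [ 0.4535 -0.1037  0.01  ]] [ 0.5101 -0.1818  0.01  ]
```

```bash
cat >> h.py <<'E'
np.set_printoptions(precision=4,suppress=True)
def ori(yaw,flip=False):
    s=np.radians(yaw); y=np.array([np.cos(s),np.sin(s),0])*(-1 if flip else 1); z=np.array([0,0,-1.])
    return R.from_matrix(np.c_[np.cross(y,z),y,z]).as_rotvec()
def save(n,name):
    cp=bot.camera_params(n); im=bot.snapshot(n); cv2.imwrite(f"pics/{name}.png",im[:,:,::-1]); np.save(f"pics/{name}.npy",cp,allow_pickle=True); return cp,im
def load(name): return np.load(f"pics/{name}.npy",allow_pickle=True).item(), cv2.imread(f"pics/{name}.png")
E
python3 - <<'E'
from h import *
W=bot.camera_params("wrist"); p=bot.get_position(); M=R.from_rotvec(bot.get_eef_rot()).as_matrix()
print("cam in tool",M.T@(-W["R"].T@W["t"]-p), "axis",M.T@W["R"][2])
for fl in (0,1):
  for nm,x,y,z,yw in [("hover",.4215,.2215,.25,-49.3),("grasp",.4215,.2215,.113,-49.3),("pre",.627-.155*.962-.08,.177+.155*.27+.03,.113,-15.8),("in",.627-.155*.962,.177+.155*.27,.113,-15.8),("tray",.51+.013,-.18+.154,.116,-95),("stand",.51,.05,.113,-95)]:
    print(fl,nm,bot.solve_ik([x,y,z],ori(yw,fl)))
E
```

```text
cam in tool [ 0.0726 -0.     -0.1233] axis [-0.279   0.0003  0.9603]
0 hover [ 0.2345  0.2604  1.5116 -0.      1.3696  1.0949]
0 grasp [ 0.2345  0.4289  1.718  -0.      0.9947  1.0949]
0 pre [ 0.3058  0.4195  1.7363 -0.      0.9859  0.5816]
0 in [ 0.204   0.4975  1.5828 -0.      1.0613  0.4798]
0 tray [-0.276   0.4906  1.5849 -0.      1.0661  1.3821]
0 stand [-0.1336  0.4791  1.6195 -0.      1.043   1.5244]
1 hover [ 0.2345  0.2604  1.5116 -0.      1.3696 -2.0466]
1 grasp [ 0.2345  0.4289  1.718  -0.      0.9947 -2.0466]
1 pre [ 0.3058  0.4195  1.7363 -0.      0.9859 -2.56  ]
1 in [ 0.204   0.4975  1.5828 -0.      1.0613 -2.6618]
1 tray [-0.276   0.4906  1.5849  0.      1.0661 -1.7595]
1 stand [-0.1336  0.4791  1.6195  0.      1.043  -1.6172]
```

```bash
python3 - <<'E'
from h import *
bot.reach([.4215,.2215,.27],ori(-49.3)); print(bot.get_clock(),bot.get_position())
save("wrist","w1"); 
E
```

```text
1.675 [0.4212 0.222  0.27  ]
```

View pics/w1.png

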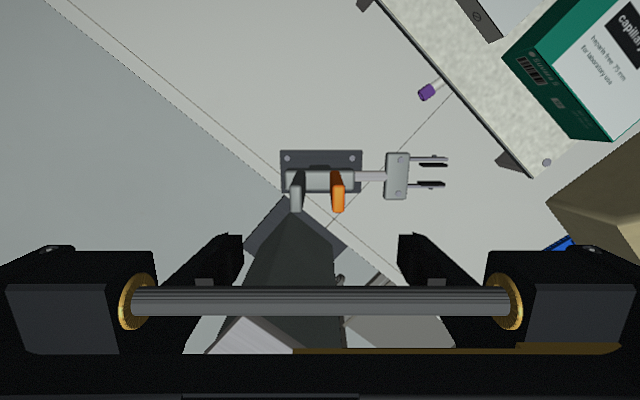

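The wrist view shows the reacher lying along the picture's horizontal. The posts are at (296,185) and (338,190), the jaws at (432,160) and (432,184), and the cap at (427,91). I'll zoom in for pixels.

```bash
python3 - <<'E'
import cv2
a=cv2.imread("pics/w1.png")
cv2.imwrite("pics/w1a.png",cv2.resize(a[140:220,270:370],None,fx=7,fy=7,interpolation=2))
cv2.imwrite("pics/w1b.png",cv2.resize(a[70:205,370:470],None,fx=4.4,fy=4.4,interpolation=2))
E
```

```text
(no output)
```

View pics/w1a.png

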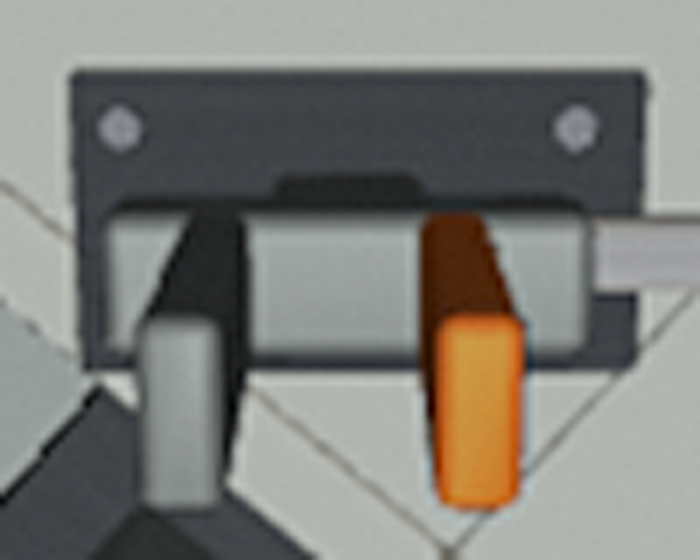

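View pics/w1b.png

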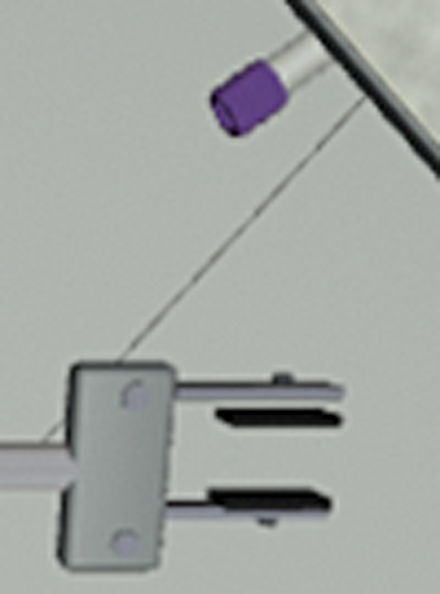

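```bash
python3 - <<'E'
from h import *
cp,_=load("w1")
a=lambda u,v:(270+u/7-.43,140+v/7-.43); b=lambda u,v:(370+u/4.4-.39,70+v/4.4-.39)
f=onz(cp,[a(645,72),a(72,72),a(90,368),a(636,365)],.006); print("foot",f[:,:2]); e=f[0]-f[1]; print(np.linalg.norm(e),np.degrees(np.arctan2(e[1],e[0]))); e=f[3]-f[2];print(np.linalg.norm(e),np.degrees(np.arctan2(e[1],e[0])))
c=f.mean(0)
o=onz(cp,[a(441,316),a(522,316),a(518,508),a(440,508)],.142);g=onz(cp,[a(143,316),a(220,316),a(218,508),a(145,508)],.142)
yaw=np.radians(-49.3);u=np.array([np.cos(yaw),np.sin(yaw),0]);n=np.array([-u[1],u[0],0])
for nm,q in (("foot",f),("orange",o),("grip",g)): print(nm,"along",q@u,"lat",q@n)
for nm,p,z in (("L arm tip top",b(343,400),.021),("Lpad in tip",b(341,425),.021),("Lpad in back",b(232,425),.021),("Rpad bot tip",b(325,490),.004),("Rpad bot back",b(210,490),.004),("R outer tip",b(330,517),.021),("L outer tip",b(343,385),.004),("head L",b(175,365),.039),("head R",b(160,570),.039)):
    X=onz(cp,p,z)[0]; print(nm,X[:2],X@u,X@n)
print("cap",onz(cp,[b(222,118)],.007),"capjoint",onz(cp,[b(278,82)],.007),"glass axis exit",onz(cp,[b(318,50)],.0065))
print("cap end/edge corners",onz(cp,[b(212,98),b(240,136),b(262,60),b(287,100)],.008))
E
```

```text
foot [[0.4797 0.1983]
 [0.4065 0.2832]
 [0.3619 0.2431]
 [0.4352 0.1591]]
0.1121254347024674 -49.20712914513861
0.11152212955535323 -48.86517585210433
foot along [0.1625 0.0503 0.0517 0.1632] lat [0.493  0.4928 0.4329 0.4337]
orange along [0.1172 0.1278 0.128  0.1174] lat [0.4763 0.4764 0.4497 0.4497]
grip along [0.078  0.0881 0.0874 0.0775] lat [0.4763 0.4763 0.4496 0.4496]
L arm tip top [0.5437 0.1051] 0.27488313338802656 0.4807760339949992
Lpad in tip [0.5382 0.0999] 0.2752634862374912 0.4731715833962889
Lpad in back [0.5166 0.1249] 0.2422213844458249 0.47312845826886685
Rpad bot tip [0.5235 0.0802] 0.2805713989825811 0.4491765241220749
Rpad bot back [0.4993 0.1082] 0.24355862174476312 0.44911722726453956
R outer tip [0.5166 0.0809] 0.2755698529484464 0.4444134045341285
L outer tip [0.55   0.1012] 0.2819808248611854 0.48297094308139965
head L [0.516  0.1568] 0.21760158749082464 0.4933974735358494
head R [0.4705 0.1162] 0.21867988244944575 0.4324453113426598
cap [[0.5791 0.1883 0.007 ]] capjoint [[0.5965 0.1831 0.007 ]] glass axis exit [[0.6102 0.1806 0.0065]]
cap end/edge corners [[0.5807 0.1947 0.008 ]
 [0.5788 0.1808 0.008 ]
 [0.5973 0.1912 0.008 ]
 [0.5946 0.1777 0.008 ]]
```

Measured: reacher yaw about -49°, handle about (0.4195, 0.2223) and post span about 51 mm. The pad gap is about 24 mm, which puts the left pad at about 11 mm. These agree with the given sizes. Now I'll grasp it lightly.

```bash
python3 - <<'E'
from h import *
bot.line_to([.4187,.2233,.113],ori(-49.1),vel=.12); print(bot.get_clock(),bot.get_position(),bot.get_ft_force())
bot.gripper_to(.70,4); print(bot.get_gripper_width(),bot.get_clock())
bot.gripper_to(.50,4); print(bot.get_gripper_width(),bot.get_gripper_width()*88,bot.get_clock(),bot.get_ft_force(),bot.get_torque())
save("wrist","w2"); save("scene","s2"); save("top","t2")
E
```

```text
3.1833 [0.4189 0.2234 0.1135] [0.1821 0.0507 0.4778]
0.7016117771557357 3.7417
0.5948772409065389 52.349197199775425 4.0417 [-0.3347  1.264  -1.1738] [0.036  0.1772 0.0432]
```

View pics/w2.png

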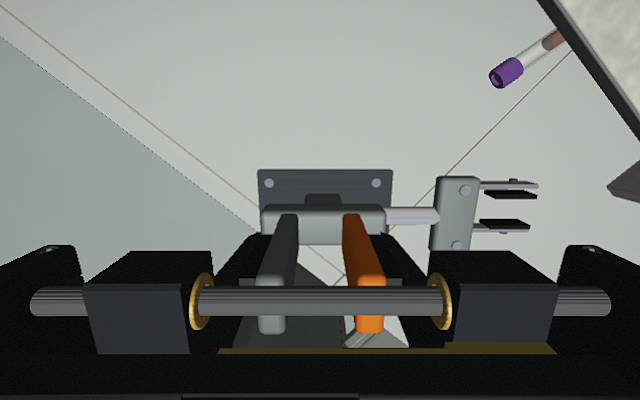

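The fingers meet the posts at a 52.3 mm span, so the grip's outer face is 28.3 mm behind handle_mid. The tube shows more here, with the cap at (505,75) and glass to (560,40). I'll measure the tube and jaws in this closer view.

```bash
python3 - <<'E'
import cv2
a=cv2.imread("pics/w2.png")
cv2.imwrite("pics/w2a.png",cv2.resize(a[10:110,470:590],None,fx=6,fy=6,interpolation=2))
cv2.imwrite("pics/w2b.png",cv2.resize(a[165:255,425:545],None,fx=6,fy=6,interpolation=2))
a=cv2.imread("pics/s2.png")
cv2.imwrite("pics/s2a.png",cv2.resize(a[180:230,280:345],None,fx=11,fy=11,interpolation=2))
E
```

```text
(no output)
```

View pics/w2a.png

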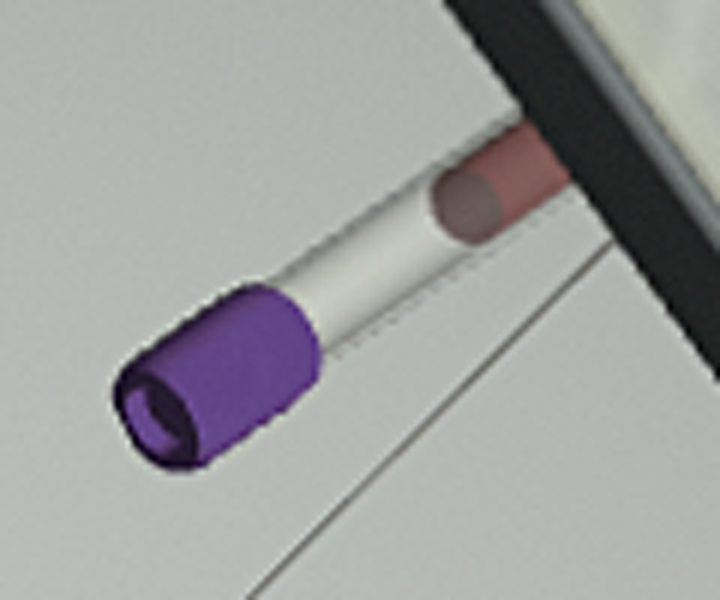

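View pics/w2b.png

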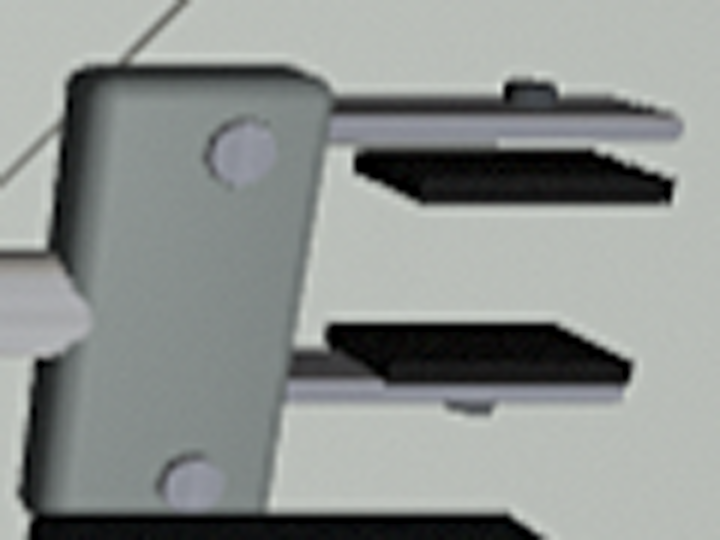

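View pics/s2a.png

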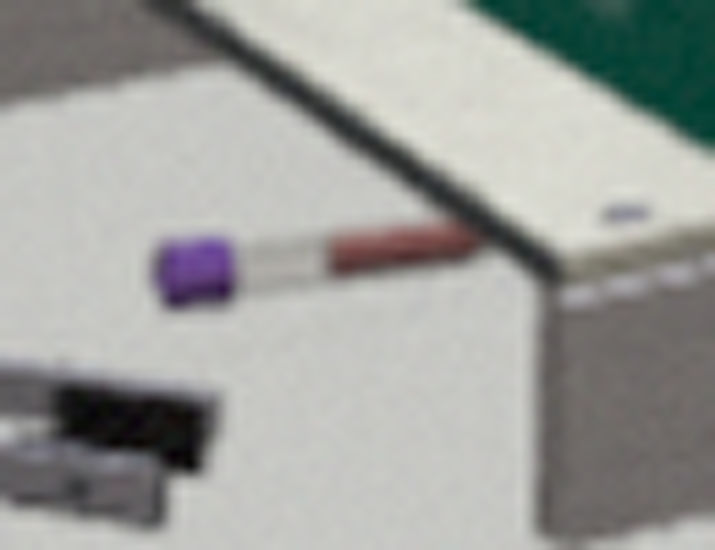

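```bash
python3 - <<'E'
from h import *
cp,_=load("w2"); S,_=load("s2")
a=lambda u,v:(470+u/6-.42,10+v/6-.42); b=lambda u,v:(425+u/6-.42,165+v/6-.42); s=lambda u,v:(280+u/11-.45,180+v/11-.45)
X=onz(cp,[a(158,422),a(305,315),a(467,205),a(545,150)],.0072);print("wrist tube",X[:,:2]); e=X[3]-X[0];print(np.degrees(np.arctan2(e[1],e[0])), np.linalg.norm(X-X[0],axis=1))
e=X[3]-X[1];print(np.degrees(np.arctan2(e[1],e[0])))
Y=onz(S,[s(165,274),s(235,269),s(330,257),s(480,238)],.0072);print("scene tube",Y[:,:2]); e=Y[3]-Y[0];print(np.degrees(np.arctan2(e[1],e[0])), np.linalg.norm(Y-Y[0],axis=1))
yaw=np.radians(-49.1);u=np.array([np.cos(yaw),np.sin(yaw),0]);n=np.array([-u[1],u[0],0])
p=bot.get_position(); w=bot.get_gripper_width()*.088; h=p+u*(-w/2+.02835); print("handle",h)
for nm,q,z in (("L in top tip",b(672,203),.021),("L in top back",b(425,203),.021),("R in bot tip",b(555,324),.004),("R in bot back",b(328,324),.004),("R out/top tip",b(628,383),.021),("foot FL",(392.5-.4,169.5),.006),("foot BL",(258,169.5),.006)):
    x=onz(cp,q,z)[0]-h; print(nm,x@u,x@n)
E
```

```text
wrist tube [[0.5798 0.1881]
 [0.5994 0.184 ]
 [0.6198 0.179 ]
 [0.6294 0.1768]]
-12.744684728405735 [0.     0.0201 0.041  0.0509]
-13.457202924780782
scene tube [[0.5828 0.1901]
 [0.5983 0.1843]
 [0.6209 0.1789]
 [0.6572 0.1704]]
-14.879811824477041 [0.     0.0165 0.0397 0.077 ]
handle [0.4202 0.2216 0.113 ]
L in top tip 0.16959618738243773 0.009522237464760093
L in top back 0.1369536051474321 0.009517505736756544
R in bot tip 0.17014975732604948 -0.013877509114334781
R in bot back 0.13704567093292774 -0.013901408013454495
R out/top tip 0.16914890337944874 -0.016183597155225108
foot FL 0.05683044494929001 0.030141588953042236
foot BL -0.05454822014172568 0.030148139131842517
```

The tube's axis yaw is about -13.4° in both views, its middle is at about (0.6247, 0.1777), and its liquid edge agrees to 1 mm. The pad gap is about 23.4 mm, with its middle 2.1 mm to the right of the TCP line. Next I'll lift the reacher lightly and turn it in line with the tube.

```bash
python3 - <<'E'
from h import *
bot.gripper_to((52.35-3.5)/88,9); print(bot.get_gripper_width()*88,bot.get_ft_force())
p=bot.get_position()
bot.line_to(p+[0,0,.012],vel=.05); print(bot.get_position(),bot.get_ft_force(),bot.get_torque(),bot.get_gripper_width()*88)
Y=-13.4;u=np.array([np.cos(np.radians(Y)),np.sin(np.radians(Y)),0]);n=np.array([-u[1],u[0],0])
tm=np.array([.6247,.1777,0]); tin=tm-.1635*u+.0021*n
pre=tin-.075*u; pre[2]=.1255
bot.line_to(pre,ori(Y),vel=.06); print(bot.get_clock(),pre,bot.get_position(),bot.get_ft_force())
save("wrist","w3"); save("scene","s3"); save("top","t3")
E
```

```text
49.04312774774243 [-1.5213  1.5922  1.0012]
[0.4187 0.2233 0.1252] [-0.2893 -1.0064 -3.1875] [ 0.0543  0.1793 -0.0043] 49.079070198878455
5.5833 [0.3932 0.235  0.1255] [0.3933 0.235  0.1254] [-0.2063 -0.8713 -3.0639]
```

View pics/w3.png

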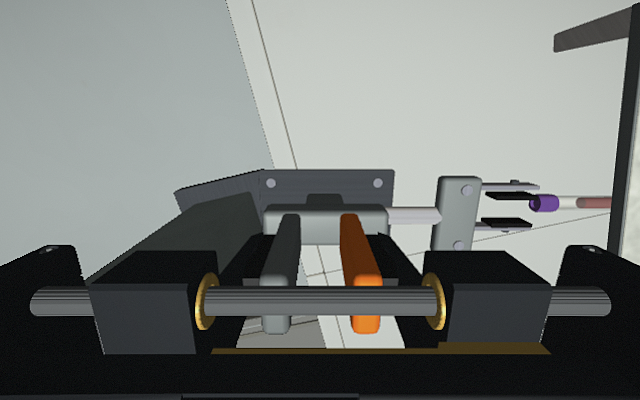

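View pics/s3.png

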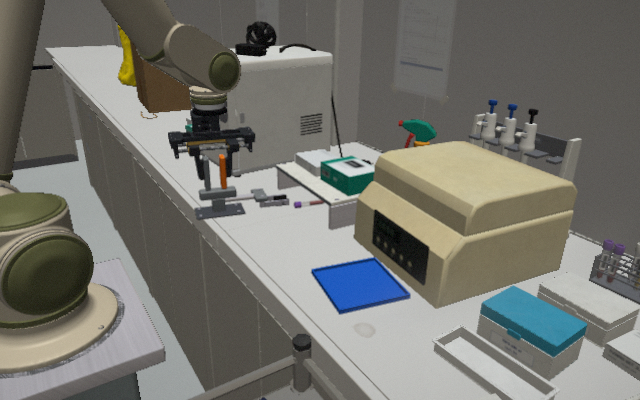

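The reacher hangs level: wrist force about 3.1 N, and no slip. The cap at (543,203) lies ahead between the pads. I'll lower to the worktop, move up to just before the cap and check.

```bash
python3 - <<'E'
from h import *
p=bot.get_position();p[2]=.1135
print(bot.line_to(p,vel=.03,threshold=4),bot.get_position(),bot.get_ft_force(),bot.get_clock())
save("wrist","w4"); save("scene","s4")
a=cv2.imread("pics/w4.png")
cv2.imwrite("pics/w4a.png",cv2.resize(a[160:260,425:635],None,fx=3.8,fy=3.8,interpolation=2))
E
```

```text
True [0.3928 0.2348 0.1127] [-0.6865  1.2228  4.1317] 6.1833
```

View pics/w4a.png

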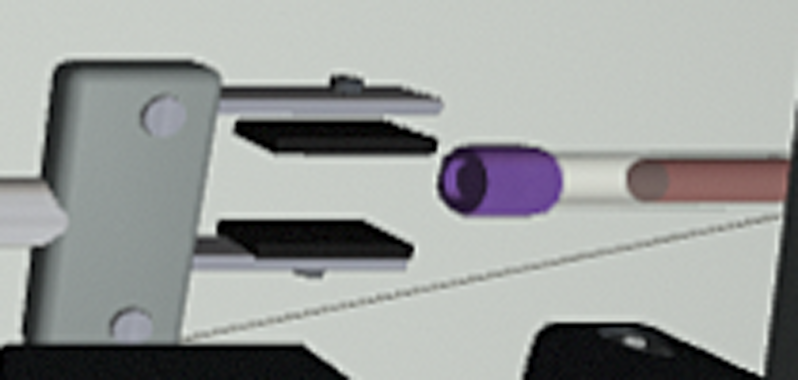

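```bash
python3 - <<'E'
from h import *
cp,_=load("w4")
b=lambda u,v:(425+u/3.8-.37,160+v/3.8-.37)
yaw=np.radians(-13.4);u=np.array([np.cos(yaw),np.sin(yaw),0]);n=np.array([-u[1],u[0],0]);p=bot.get_position()
for nm,q,z in (("L in top tip",b(436,154),.021),("L in top back",b(272,154),.021),("R in bot tip",b(362,221),.004),("R in bot back",b(222,221),.004),("cap end axis",b(462,181),.0075),("cap joint axis",b(560,181),.0075),("glass near",b(575,179),.007),("liq",b(648,180),.007),("glass far",b(780,180),.007)):
    x=onz(cp,q,z)[0]-p; print(nm,x@u,x@n)
E
```

```text
L in top tip 0.17371630499565044 0.008585569554975497
L in top back 0.13957641666059098 0.008571265196077031
R in bot tip 0.17405361065379937 -0.012566486391602216
R in bot back 0.141974494694897 -0.012599839555176847
cap end axis 0.19178936945370978 -0.001731267192799837
cap joint axis 0.21354295922387947 -0.0017155960693639978
glass near 0.2172224620550271 -0.0014038553512761571
liq 0.2334706470176999 -0.0016276158979839047
glass far 0.2626495998999352 -0.001605487652391056
```

Aligned: the tube axis is at -1.6 mm and the pad middle at -2.0 mm in the TCP frame. I'll take the load off and advance over the tube.

```bash
python3 - <<'E'
from h import *
yaw=np.radians(-13.4);u=np.array([np.cos(yaw),np.sin(yaw),0]);p=bot.get_position()
p[2]=.1134;bot.line_to(p,ori(-13.4),vel=.02); print(bot.get_position(),bot.get_ft_force())
print(bot.line_to(p+.076*u,vel=.04,threshold=4),bot.get_position(),bot.get_ft_force(),bot.get_clock(),bot.get_gripper_width()*88)
save("wrist","w5"); save("scene","s5")
a=cv2.imread("pics/s5.png")
cv2.imwrite("pics/s5a.png",cv2.resize(a[150:230,220:345],None,fx=6,fy=6,interpolation=2))
E
```

```text
[0.3924 0.2347 0.113 ] [-0.1211 -0.3582 -3.8251]
False [0.4666 0.2173 0.1134] [ 0.0722  0.3011 -4.2939] 8.5833 49.136759660038685
```

View pics/w5.png

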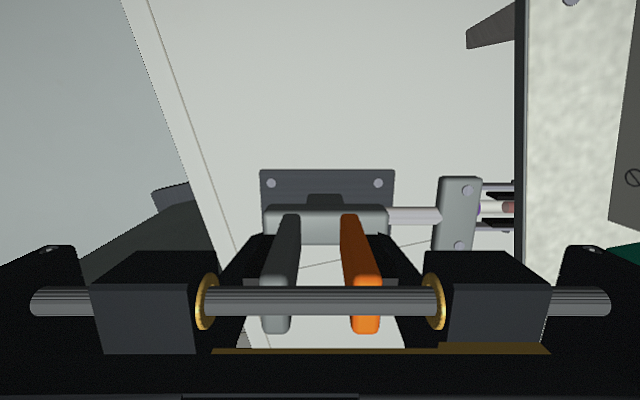

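View pics/s5a.png

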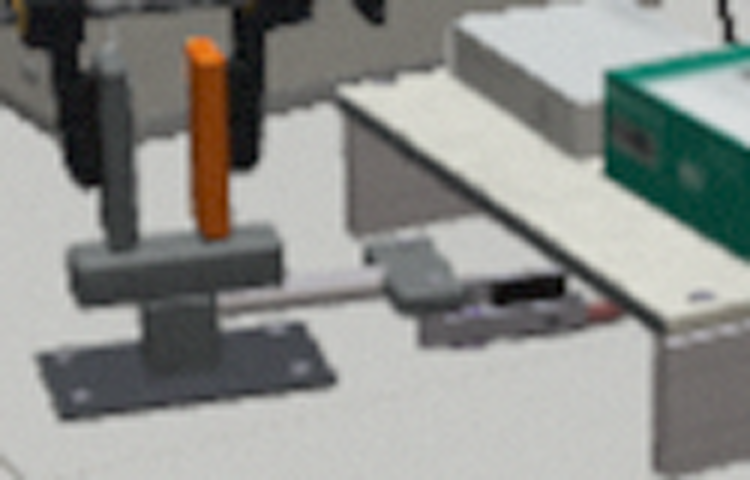

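The tube lies between the pads and the foot is at table level. I'll squeeze in small force-limited steps.

```bash
python3 - <<'E'
from h import *
for t in (7,9,10,11,12,13,14,15):
    bot.gripper_to((52.35-t)/88,9.6); w=bot.get_gripper_width()*88; print(t,round(52.35-w,2),bot.get_ft_force(),bot.get_clock())
    if 52.35-w<t-.7: break
save("wrist","w6")
E
```

```text
7 7.16 [ 0.8171  0.1222 -2.2225] 8.95
9 8.61 [-0.5934  0.0574 -2.9924] 9.1917
10 10.0 [-1.111  -0.0524 -2.9138] 9.4083
11 11.1 [-0.7166  0.7166 -3.0899] 9.625
12 11.59 [ 0.3733  0.2862 -3.1152] 9.8417
13 12.64 [-0.6695  1.2619 -2.9258] 10.0583
14 12.49 [-0.835  -0.9334 -3.5091] 10.275
```

View pics/w6.png

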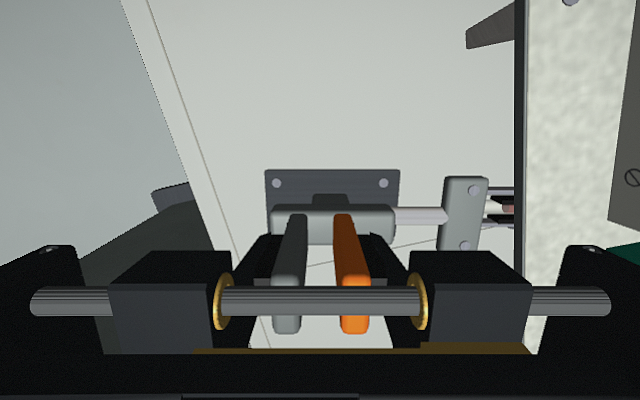

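It stalled at 12.5 mm of travel, against 12.7 predicted, so both pads are on the glass. I'll raise the grip to 11 N, which should give about 3 N per pad, then lift 8 mm.

```bash
python3 - <<'E'
from h import *
bot.gripper_to((52.35-15)/88,10.4);print(np.mean([52.35-bot.get_gripper_width()*88 for _ in range(5)]))
bot.gripper_to((52.35-15)/88,11.0);print(np.mean([52.35-bot.get_gripper_width()*88 for _ in range(5)]))
f0=bot.get_ft_force();p=bot.get_position();bot.line_to(p+[0,0,.008],vel=.02);print(f0,bot.get_ft_force(),bot.get_position(),bot.get_clock(),52.35-bot.get_gripper_width()*88)
save("scene","s7");save("wrist","w7")
a=cv2.imread("pics/s7.png")
cv2.imwrite("pics/s7a.png",cv2.resize(a[150:230,220:345],None,fx=6,fy=6,interpolation=2))
E
```

```text
13.147706097342791
12.897712468218321
[-0.0094  0.4342 -2.7362] [ 0.0609  0.8568 -3.5526] [0.4667 0.2172 0.1215] 11.3083 13.283125656823529
```

View pics/s7a.png

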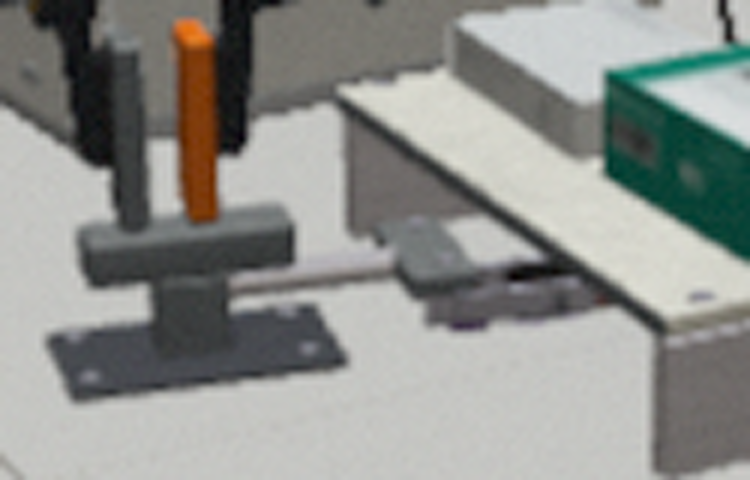

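The jaws and tube have risen together. I'll draw straight back out and check the hold.

```bash
python3 - <<'E'
from h import *
yaw=np.radians(-13.4);u=np.array([np.cos(yaw),np.sin(yaw),0]);p=bot.get_position()
print(bot.line_to(p-.105*u,vel=.06),bot.get_position(),bot.get_ft_force(),bot.get_clock(),52.35-bot.get_gripper_width()*88)
q=bot.get_position();q[2]=.17;bot.line_to(q,vel=.06)
save("scene","s8");save("wrist","w8")
a=cv2.imread("pics/s8.png")
cv2.imwrite("pics/s8a.png",cv2.resize(a[120:230,180:345],None,fx=4.8,fy=4.8,interpolation=2))
a=cv2.imread("pics/w8.png")
cv2.imwrite("pics/w8a.png",cv2.resize(a[140:260,420:580],None,fx=4.8,fy=4.8,interpolation=2))
E
```

```text
False [0.3648 0.2415 0.1213] [ 0.3737  0.0259 -2.1145] 13.3083 12.662401993035715
```

View pics/s8a.png

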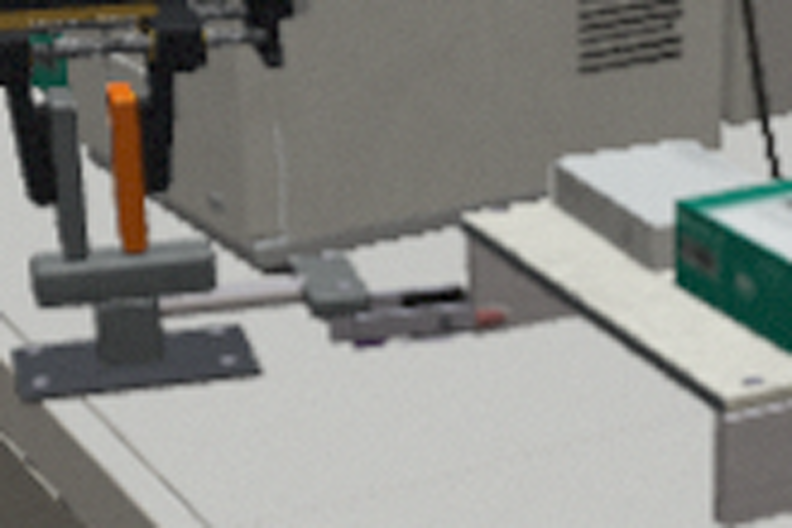

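View pics/w8a.png

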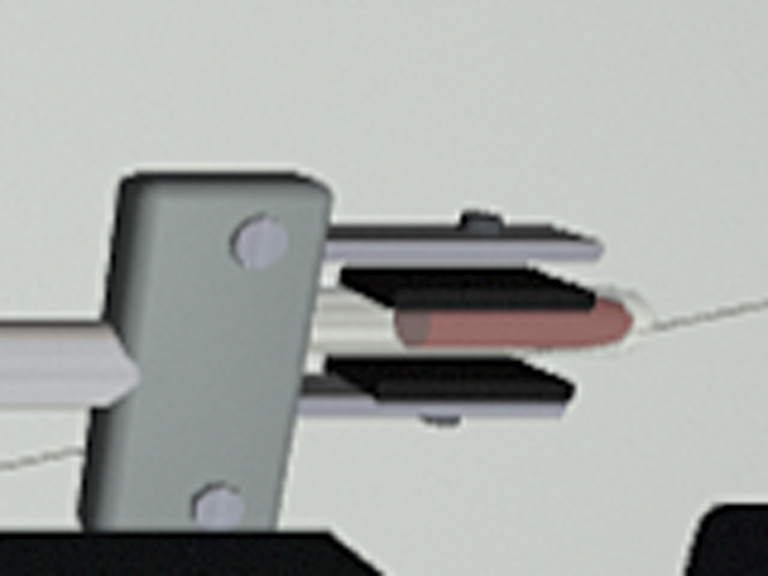

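The tube is held firmly between the pads, with its bottom sticking out about 15 mm and the reacher level. Now the tray and centrifuge geometry.

```bash
python3 - <<'E'
from h import *
T=bot.camera_params("top");S=bot.camera_params("scene")
im=cv2.imread("pics/t3.png");h=cv2.cvtColor(im,cv2.COLOR_BGR2HSV)
m=cv2.inRange(h,(105,150,60),(130,255,255));c=max(cv2.findContours(m,0,1)[0],key=cv2.contourArea);r=cv2.minAreaRect(c);B=cv2.boxPoints(r)
X=onz(T,B,.009);print(B,X[:,:2],X.mean(0));print([ (np.linalg.norm(X[i]-X[i-1]),np.degrees(np.arctan2(*(X[i]-X[i-1])[1::-1]))) for i in range(4)])
im=cv2.imread("pics/scene0.png");h=cv2.cvtColor(im,cv2.COLOR_BGR2HSV)
m=cv2.inRange(h,(105,150,60),(130,255,255));c=max(cv2.findContours(m,0,1)[0],key=cv2.contourArea)
B=cv2.approxPolyDP(c,4,True).reshape(-1,2);X=onz(S,B.astype(float),.006);print(B,X[:,:2],X.mean(0))
print("device corner scene z0",onz(S,[(358,240),(438,297)],0)[:,:2])
print("table edge",onz(T,[(100,302),(250,302),(380,303)],0)[:,:2])
for Y in (-10,-13.4): print(bot.solve_ik([.345,-.15,.116],ori(Y)))
E
```

```text
[[380.288 268.416]
 [390.816 210.512]
 [449.248 221.136]
 [438.72  279.04 ]] [[ 0.4525 -0.0998]
 [ 0.5881 -0.1271]
 [ 0.5637 -0.2632]
 [ 0.4293 -0.2333]] [ 0.5084 -0.1809  0.009 ]
[(np.float64(0.1355143786819946), np.float64(80.13826069601811)), (np.float64(0.13828618054010855), np.float64(-11.352752050941444)), (np.float64(0.13830606063456036), np.float64(-100.15507473389204)), (np.float64(0.13767955946053936), np.float64(167.4788798707464))]
[[408 293]
 [375 258]
 [312 270]
 [339 312]] [[ 0.5665 -0.255 ]
 [ 0.5931 -0.1254]
 [ 0.4573 -0.0979]
 [ 0.4262 -0.2363]] [ 0.5108 -0.1787  0.006 ]
device corner scene z0 [[ 0.6165 -0.0359]
 [ 0.6115 -0.2866]]
table edge [[ 0.3736  0.5415]
 [ 0.3746  0.1997]
 [ 0.3741 -0.099 ]]
[-0.7278  0.2843  1.9708 -0.      0.8865 -0.5532]
[-0.7278  0.2843  1.9708 -0.      0.8865 -0.4939]
```

```bash
python3 - <<'E'
from h import *
Y=-82;u=np.array([np.cos(np.radians(Y)),np.sin(np.radians(Y)),0]);n=np.array([-u[1],u[0],0])
c=np.array([.5095,-.180,0]); tcp=c-.1636*u+.002*n
p=bot.get_position();p[2]=.195;bot.line_to(p,vel=.06)
tcp[2]=.195;bot.line_to(tcp,ori(Y),vel=.07);print(tcp,bot.get_position(),bot.get_clock(),bot.get_ft_force())
tcp[2]=.14;bot.line_to(tcp,vel=.05)
print(52.35-bot.get_gripper_width()*88)
save("scene","s9");save("wrist","w9");save("top","t9")
a=cv2.imread("pics/s9.png")
cv2.imwrite("pics/s9a.png",cv2.resize(a[170:330,230:430],None,fx=4,fy=3.7,interpolation=2))
E
```

```text
[ 0.4887 -0.0177  0.195 ] [ 0.4887 -0.0177  0.195 ] 19.1917 [-0.9108 -0.496  -3.9412]
12.96136282243235
```

View pics/s9a.png

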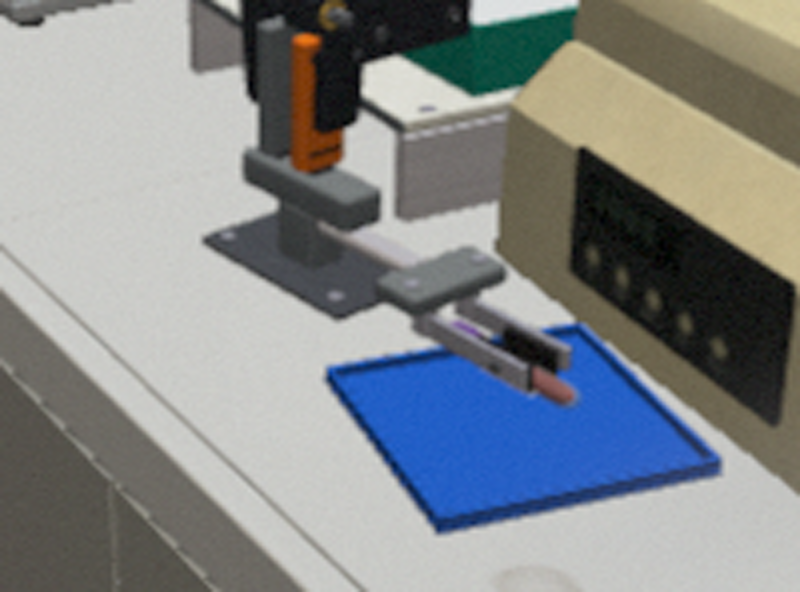

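View pics/w9.png

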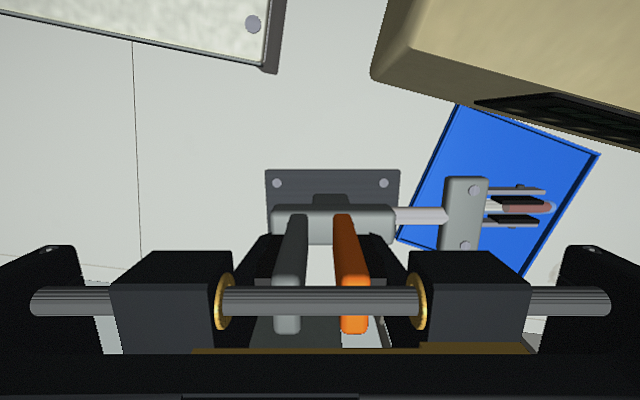

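The tube is over the tray and clears its walls. The foot's front edge clears the tray wall by about 13 mm. I'll lower until the tube just touches.

```bash
python3 - <<'E'
from h import *
p=bot.get_position();p[:2]=[.4887,-.0177];p[2]=.119;print(bot.line_to(p,vel=.03,threshold=4),bot.get_position(),bot.get_ft_force())
p[2]=.1162;print(bot.line_to(p,vel=.01,threshold=2.5),bot.get_position(),bot.get_ft_force(),bot.get_torque(),bot.get_clock())
save("scene","s10");save("wrist","w10")
a=cv2.imread("pics/s10.png")
cv2.imwrite("pics/s10a.png",cv2.resize(a[190:320,270:430],None,fx=5,fy=4.5,interpolation=2))
E
```

```text
False [ 0.4888 -0.0177  0.1191] [-0.1534  0.0159 -3.4748]
False [ 0.4887 -0.0177  0.1163] [-0.2534  0.1321 -3.4387] [0.1048 0.1359 0.0239] 21.875
```

View pics/s10a.png

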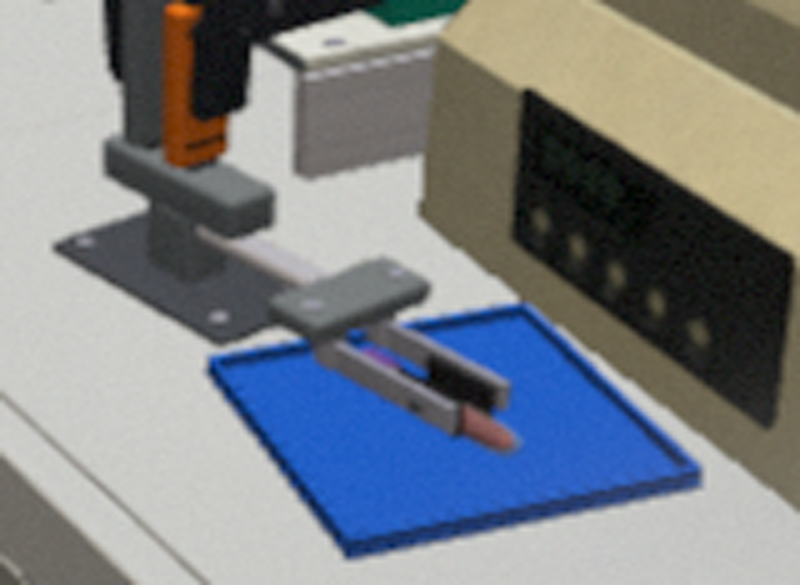

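```bash
python3 - <<'E'
from h import *
p=bot.get_position();f=lambda:np.mean([bot.get_ft_force() for _ in range(6)],0)
q=np.array([.4887,-.0177,.1163]); print(f())
for i in range(4):
    q[2]-=.0004; r=bot.line_to(q,vel=.01,threshold=2.5); bot.pause(.1); print(r,bot.get_position()[2],f(),bot.get_torque())
    if r or f()[2]>-2.2: break
E
```

```text
[-0.2067  0.5441 -3.0487]
False 0.11599001135301235 [-0.2294  1.0932 -2.0453] [0.1109 0.1118 0.024 ]
```

```bash
python3 - <<'E'
from h import *
def f():
    a=[]
    for _ in range(5): a.append(bot.get_ft_force()[2]); bot.pause(.03)
    return np.mean(a),np.std(a)
q=np.array([.4887,-.0177,.1159]); print(f())
for i in range(3):
    q[2]-=.0004; r=bot.line_to(q,vel=.01,threshold=2.5); m=f(); print(r,bot.get_position()[2],m,bot.get_torque())
    if r or m[0]>-2.2: break
print(bot.get_clock())
E
```

```text
(np.float64(-1.7274923991063005), np.float64(0.34790242521764925))
False 0.11551756486422689 (np.float64(-1.255854186959754), np.float64(0.3437847811262777)) [0.0255 0.167  0.0334]
22.9083
```

The tray floor has taken about half the load, so the tube is resting. I'll release the trigger gradually while keeping a light hold on the reacher, then lift straight up.

```bash
python3 - <<'E'
from h import *
for t in (11.5,10,8,6,4):
    bot.gripper_to((52.35-t)/88,9.5)
print(52.35-bot.get_gripper_width()*88,bot.get_ft_force())
p=bot.get_position(); save("wrist","w11")
p[2]+=.004; bot.line_to(p,vel=.02); print(bot.get_ft_force(),bot.get_position(),bot.get_clock())
save("wrist","w12");save("scene","s12")
a=cv2.imread("pics/s12.png")
cv2.imwrite("pics/s12a.png",cv2.resize(a[190:320,270:430],None,fx=5,fy=4.5,interpolation=2))
E
```

```text
3.784557158311209 [ 0.4386 -0.2969 -3.1357]
[ 0.2697  0.2832 -3.0131] [ 0.4888 -0.0177  0.1197] 24.4833
```

View pics/s12a.png

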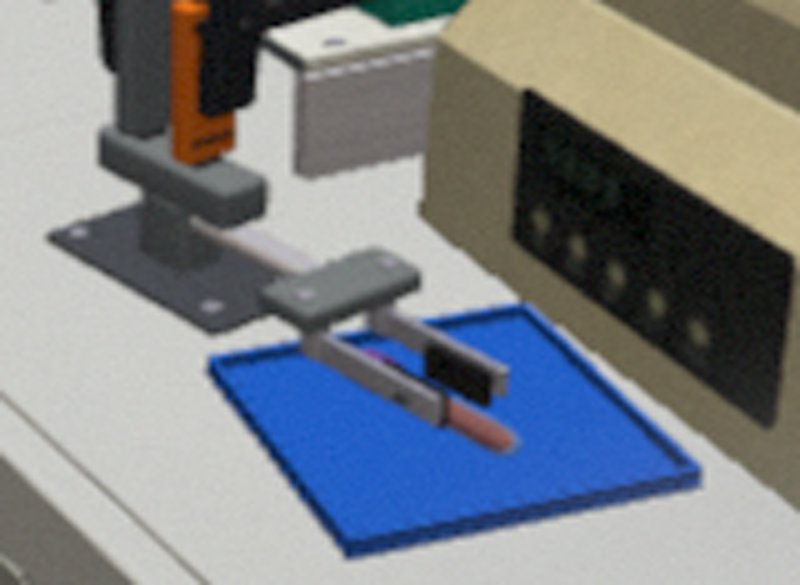

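View pics/w12.png

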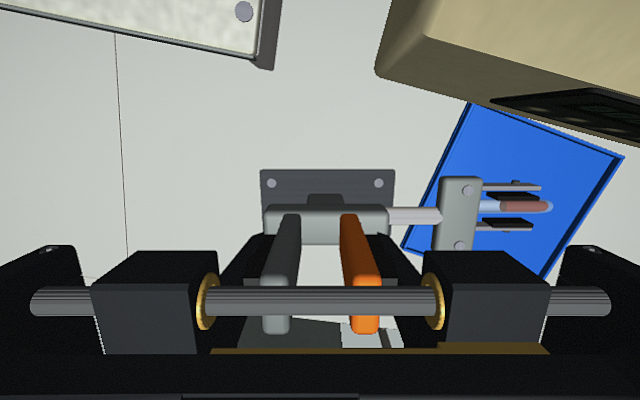

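The tube lies in the tray and didn't move when the jaws rose. I'll lift clear, back away and stand the reacher on the worktop.

```bash
python3 - <<'E'
from h import *
Y=-82;u=np.array([np.cos(np.radians(Y)),np.sin(np.radians(Y)),0])
p=bot.get_position();p[2]=.150;bot.line_to(p,vel=.04)
p=p-.14*u;bot.line_to(p,vel=.08)
p[2]=.117;bot.line_to(p,vel=.05)
p[2]=.111;print(bot.line_to(p,vel=.015,threshold=2.5),bot.get_position(),bot.get_ft_force(),bot.get_clock())
save("scene","s13");save("wrist","w13")
E
```

```text
True [0.4694 0.121  0.1124] [ 0.786  -0.0802  2.7229] 28.5667
```

View pics/s13.png

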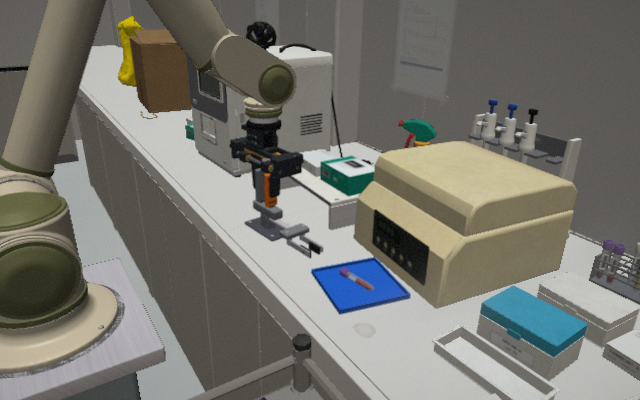

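View pics/w13.png

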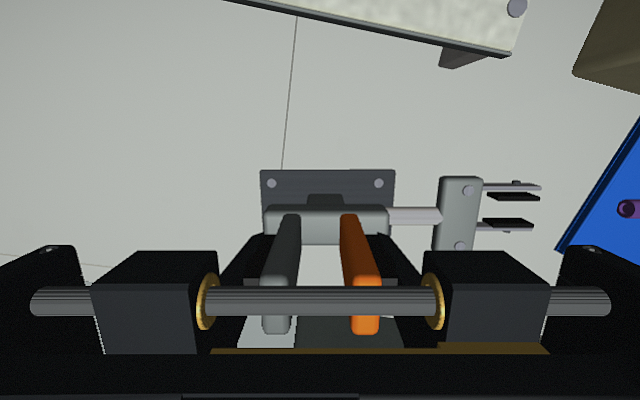

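The tube lies in the tray at (357,279), and the reacher stands clear of it on the worktop. I'll open the fingers and withdraw.

```bash
python3 - <<'E'
from h import *
p=bot.get_position();p[2]+=.0004;bot.line_to(p,vel=.01)
bot.gripper_to(.60);bot.gripper_to(.8);bot.gripper_to(1.0);print(bot.get_ft_force())
p[2]=.27;bot.line_to(p,vel=.1);print(bot.get_position(),bot.get_clock(),bot.get_ft_force())
save("wrist","w14")
save("scene","s14");save("top","t14")
a=cv2.imread("pics/s14.png")
cv2.imwrite("pics/s14a.png",cv2.resize(a[170:330,220:430],None,fx=3.8,fy=3.7,interpolation=2))
E
```

```text
[ 0.3731  0.0188 -0.5654]
[0.4692 0.121  0.2695] 31.825 [-0.1068  0.0432 -0.7283]
```

View pics/s14a.png

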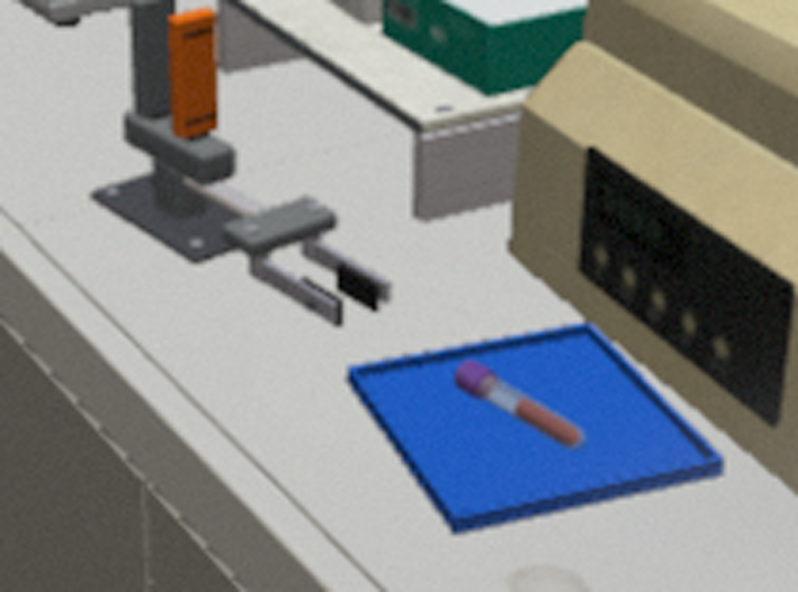

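View pics/w14.png

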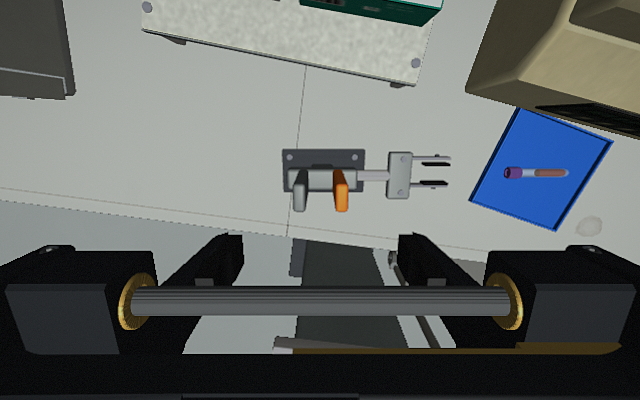

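The tube lies intact near the tray's middle, at (535,173) in the wrist view. The reacher stands upright with its jaws open, the trigger is released, and the gripper is clear of everything. I'll hand in.

```bash
python3 - <<'E'
from rig import bot
print(bot.sign_off(),bot.get_clock())
E
```

```text
the job is handed in; nothing more can be done
the job is handed in; nothing more can be done
```

The tube is lying near the middle of the blue spill tray, and the reacher is standing on its foot on the worktop with its trigger released. I handed the job in at about 32 s of the 72 s allowed.

- **Grip on the glass:** the jaws met the tube at about 12.5 mm of trigger travel, against 12.7 mm predicted from the camera images. I then raised the trigger force to 11 N, which should be about 3 N per pad. The pad force is worked out from the spring figures; I couldn't measure it directly.
- **Moving the tube:** I lifted it 8 mm under the riser, drew it straight back and carried it to the tray. I lowered it until the tray floor took part of the load, then let the trigger go. I lifted the jaws straight up, and the tube stayed where it was.
- **Last checks:** the final pictures show the tube intact inside the tray walls, the reacher upright with its jaws open about 45 mm short of the tray, and the gripper clear of everything. The riser and cartons were not touched at any point. Only the reacher's pads and the tray touched the tube after the pick-up.
- **Small disagreements:** the views differed by 2–5 mm on some points, such as the foot corners and the tray centre. While the tube was set down, the force readings were noisy by about 0.4–1 N. None of the checks failed.

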